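Blank off the open push-fit port

ROBOT

A 6-joint arm with a two-finger parallel gripper is mounted at the origin on a cart in front of the work surface, level with it; the furniture and walls round the work are solid. World frame = base frame: x ahead of the robot, y to its left, z up, the work surface at z = 0. Lengths are in m, angles in degrees, forces in N, time in s.
With the tool pointing down it reaches from about 0.3 to 0.75 m from the base axis. Payload 8.5 kg.
Tool frame: the origin (TCP) lies on the centre line of the jaws, within the pads' length; the fingertips stand tips_ahead ahead of it and the grasp point (between the pads) lies 3 mm ahead of it (tips_ahead is the distance from the TCP to the fingertips, in m); z points along the fingers, y is the line along which they close (so a half turn about z gives the same grasp; the last joint's range is limited). The gripper opens to 85 mm and grips with 20 to 120 N. Pads are 22 mm wide; open, the fingers measure 114 mm over their backs; the gripper's body (76 mm by 85 mm) begins 54 mm behind the grasp point. The pads swing forward as they close: fully open they stand 13 mm farther back than shut.
Start: joints at [-12.336, 21.807, 74.336, -0, 83.858, -12.336], TCP at [0.55, 0, 0.229] pointing down, gripper open.
Joint ranges: [-178.18, 178.18], [-50.72, 133.34], [12.68, 142.11], [-81.47, 261.47], [9.98, 163.14], [-165.26, 165.26]. Speed limits (degrees/s): [136.94, 136.94, 180, 180, 180, 180].

INTERFACE

Orientations are given as a 3x3 rotation matrix whose columns are the frame's x, y, z axes.
In Python, from rig import observe, get_image, close_job, tips_ahead gives the robot as it stands.
- The arm moves only by the tool creep_tool, called after "Call:" as name(argument=value, ...) on one line, values as JSON. Schema: {"type":"object","properties":{"plan":{"type":"object","properties":{"rows":{"type":"array","items":{"type":"array","items":{"type":"number"},"minItems":5,"maxItems":5},"minItems":1,"maxItems":10}},"additionalProperties":false,"required":["rows"]},"force":{"type":"number"},"only":{"type":"string"},"quiet":{"type":"boolean"},"lines":{"type":"string"}},"required":["plan"],"additionalProperties":false}. plan is an object whose key "rows" holds a list of rows, 1 to 10 of them, each of 5 numbers: dx, dy, dz in shares of the most that a row can go, 1 being 50 mm, then a turn about the tool's z in fractions of the full range, 1 being 60 degrees, then the finger opening in m; each row shifts and turns the commanded pose from where the row before left it, along the tool's axes as they then stand; what a row does not reach is not made up. A row lasts 1/10 s, in which the tool goes at most 0.05 m and 8.59 degrees, less where a joint would pass 70% of its speed; a pose out of reach is approached as far as the arm can. The fingers move at their own pace and stop on an object; force is the grip in N (left out, the last holds). Time passes only in rows, so rows that do not move let the fingers close. The tool returns the time, the measured TCP pose, the force, the opening and the grip force at its end. only (a regular expression) keeps the lines of the reply that match it, lines (a string "A,B") keeps lines A to B, and quiet returns only ok. A shift or turn number past 1, either way, is cut back to 1. Input that does not fit is refused with a message, and nothing moves.
- observe(): the state, without advancing time (a new reading comes with each control period).
- get_image(name): name is "scene" or "side" or "wrist"; returns a dict with "pixels" (400x640x3 uint8, red, green, blue), "depth" (400x640 float32, m along the optical axis (not along the pixel's ray), 0 where there is no reading), "K" (3x3 intrinsics, pixels), "extrinsics" (4x4, takes a point from world to camera coordinates). Camera axes: x right, y down, z forward; pixel columns grow to the right and rows downward; lengths in m; the calibration is good to about 2 mm. A picture is of the moment at which its call begins.
- close_job(): hands the job in; it is judged then, once.
The state is a dict: "time_s": time; "q": joint angles; "qvel": joint speeds; "joint_efforts": joint torques, N m; "position": TCP position; "tool_rot": TCP orientation; "ft_force": force on the tool from outside, world axes, zero at the start; "wrist_torque": the same for the moment, N m; "grip_width": finger opening in m; "gripper_force": force on a finger pad.
Only numpy, scipy, OpenCV 4.12 (cv2) and the standard library are available. Lean on these libraries where they do the work, as an engineer would, in place of code of your own. Each camera call takes 0.05 s, during which the arm holds its last target. There are 200 camera calls.

TASK

Take the red-handled blanking plug out of its grey stand and push it into the open push-fit port of the grey manifold block until it is fully home and locked. Then give it a light pull, enough to see the blue collar rise with it by a millimetre or two, to check that it holds, and leave it locked in the port. The port is not exactly where it should be, so feel your way in without forcing (never 30 N on the port) and leave the other things on the bench where they stand.

Things in the scene. Friction and masses are not known exactly. Their poses are not given: they have to be found in the camera images.
- plug: blanking plug, upright in the stand, 77 mm tall, about 90 g, round. Origin: centre of its lower end (nose tip), z up its axis. From the nose: chamfer 13 to 16 mm wide (0 to 2.5 mm up), steel head 16 mm (2.5 to 10), neck 11 mm (10 to 21), shank 16 mm (21 to 32), red handle 28 mm diameter (32 to 77), gripped from above
- stand: grey fixed parking stand, base 60 mm, upper part 38 mm in diameter, 33 mm high, origin under its centre; its hole, 21 mm wide and 30 mm deep, holds the plug loosely with the nose tip 3 mm above the worktop
- manifold: fixed grey metal block 70 x 130 x 40 mm (x, y, z), origin under its centre. At its y = -45 mm is a port already closed by a black-topped plug, 75 mm high; at y = +30 mm is the open port with a round steel flange and a blue collar. A small dial projects 21 mm from its -x face, a brass stub 24 mm from its -y face
- port (a point): nominal centre of the open port at the collar's top rim, 52 mm above the worktop; z up. The real fitting is clamped up to 5 mm off this point along the block's x and likewise y, each time differently: find the bore by feel or sight. The bore is upright, 18 mm wide, rigid sideways; collar 30 mm outside, top flat. A nose less than 2.5 mm off-centre is led in by its chamfer
- collar (a joint): rise of the blue collar on its spring, m: 0 at rest, at most 0.004. It rises only when a locked plug is pulled up (3 N to start, then 3 N per mm) and springs back
- tube_standing: bystander: capped clear tube with orange cap, 35 mm diameter, 115 mm high, standing; origin under its centre
- vial: bystander: small clear vial with white cap, 43 mm diameter, 73 mm high, standing; origin under its centre
- tub: bystander: white tub with yellow lid, 68 mm diameter, 74 mm high, standing; origin under its centre
- port_floor (a point): nominal centre of the port's hard floor, 28 mm below the rim, where the nose ends (4 mm of steel then shows between handle and collar). Spring jaws resist from about 10 mm of nose depth below the rim, most (5 to 15 N) at 12 to 17 mm, then drag with some 3 N and snap shut behind the head at about 27 mm. A locked plug has about 1 mm of play upward before the jaws hold it
Mind the look-alikes: they are no part of the job. What is shaped like the plug but purple is not meant.

How it is judged (in metres and radians):
On the way, in this order (a step that is already met when the one before it is completed fails the run):
1. the plug is pushed home: nose within 2.5 mm of the port's floor (24 mm above the worktop), in the port, collar down (z of plug in the frame of manifold below 0.0265 m and horizontal distance between plug and port below 0.0095 m and value of joint collar below 0.0006 m), for 0.2 s.
2. the locked plug is pulled up: the collar rises by at least 0.8 mm with it (value of joint collar above 0.0008 m and z of plug in the frame of manifold below 0.032 m and horizontal distance between plug and port below 0.0095 m), for 0.1 s.
At the end, for the whole second after the job is handed in: the plug stands locked in the open port, released and at rest: nose tip less than 2.5 mm above the port's floor and less than 9.5 mm from the nominal port axis, upright within 7 degrees, collar down (below 0.6 mm) (all of step 1 and angle between plug's own z axis and vertical below 0.12 rad and linear speed of plug below 0.02 m/s); the robot touches nothing.
It fails at once if the plug is forced against the manifold or its port with more than 30 N (contact force between plug and manifold above 30 N).
It fails at once if a bystander is moved by more than 30 mm or tipped over (distance of any of tube_standing, vial, tub from where it was at the start of the episode above 0.03 m or angle between any of tube_standing, vial, tub's own z axis and vertical above 0.5 rad).
It also fails if it takes over 72 s, if anything falls off the work surface, if the arm or the gripper's body presses on something with over 40 N, if the wrist force passes 120 N, or if a joint passes its speed limit or range.

## Working session

There is one attempt and no reset: what is moved stays moved. The work goes in short steps, Python scripts to look and compute and a tool call to move; the robot and the scene stay as the last step left them, time stands still between calls to the robot, and variables do not carry over. Pictures are saved under pics/ and viewed, at most 10 in all, crops included, and the job is handed in when it is done.

```bash
mkdir -p pics; cat > h.py <<'E'
import numpy as np, cv2
from rig import observe, get_image, tips_ahead
def save(im,name,crop=None,s=1):
    p=im["pixels"]
    if crop: x0,y0,x1,y1=crop; p=p[y0:y1,x0:x1]
    cv2.imwrite("pics/"+name,cv2.resize(p[:,:,::-1],None,fx=s,fy=s,interpolation=cv2.INTER_CUBIC))
def ray(im,u,v):
    E=im["extrinsics"];R=E[:3,:3];c=-R.T@E[:3,3]
    return c,R.T@np.linalg.solve(im["K"],[u,v,1.])
def plane(im,u,v,z):
    c,d=ray(im,u,v);return c+d*(z-c[2])/d[2]
def cloud(im):
    v,u=np.mgrid[:400,:640];d=im["depth"]
    P=np.linalg.solve(im["K"],np.stack([u.ravel(),v.ravel(),np.ones(u.size)]))*d.ravel()
    E=im["extrinsics"];W=(E[:3,:3].T@(P-E[:3,3:4])).T.reshape(400,640,3);W[d==0]=np.nan
    return W
E
python3 - <<'E'
from h import *
import pickle
ims={n:get_image(n) for n in("scene","side","wrist")}
pickle.dump(ims,open("ims.pkl","wb"))
a=np.vstack([ims["scene"]["pixels"],ims["side"]["pixels"]])
cv2.imwrite("pics/a.png",cv2.resize(a,(480,600))[:,:,::-1])
save(ims["scene"],"scene.png",s=1.25);save(ims["side"],"side.png",s=1.25)
for n in ims: c,d=ray(ims[n],320,200);print(n,c,d,ims[n]["K"][0,0])
print(tips_ahead if not callable(tips_ahead) else tips_ahead(),observe())
E
```

```text
scene [-0.25832131 -0.52435563  0.51508516] [ 0.77810389  0.44072344 -0.44760611] 420.7290403481696
side [ 0.58190371 -1.14790581  0.69110659] [-0.02009939  0.86715269 -0.49803056] 487.48784776355467
wrist [0.5505034  0.08005143 0.37282429] [ 0.00781558 -0.29441889 -0.95596223] 277.88438296581364
0.022 {'time_s': 0.15, 'q': array([-1.23348723e+01,  2.18326567e+01,  7.43720182e+01, -1.33239631e-03,
        8.38575024e+01, -1.23355246e+01]), 'qvel': array([ 0.01176405, -0.06099284, -0.12026863, -0.07435311,  0.02754905,
       -0.00709011]), 'joint_efforts': array([ 1.94521621e-03, -4.48624384e+01, -2.31344014e+01, -1.86937300e-04,
        3.77541786e-03, -1.65174959e-05]), 'position': array([5.49777920e-01, 4.87951003e-05, 2.28164853e-01]), 'tool_rot': array([[-1.37735147e-05,  9.99999433e-01, -1.06508676e-03],
       [ 9.99999978e-01,  1.39963790e-05,  2.09238086e-04],
       [ 2.09252874e-04, -1.06508385e-03, -9.99999411e-01]]), 'ft_force': array([-0.62204343,  0.25042429, -0.80549752]), 'wrist_torque': array([-0.01290485, -0.04044762, -0.03428487]), 'gripper_force': 0.0, 'grip_width': 0.08589648045741166}
```

View pics/scene.png

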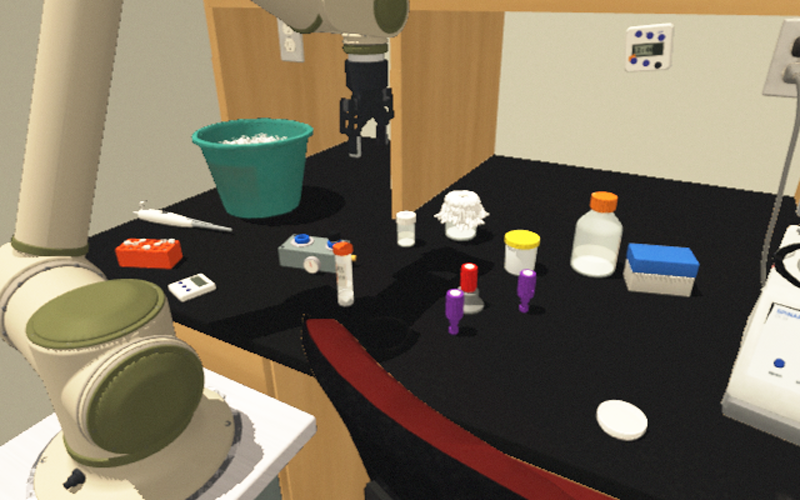

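View pics/side.png

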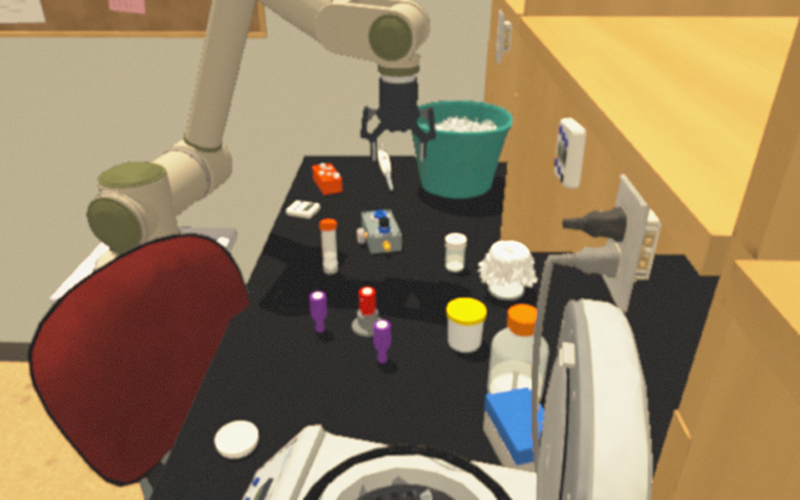

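Scene (800 px wide): the candidates are the red-handled plug in the grey stand at (469,285) and purple look-alikes at (454,310) and (526,288). The first fits the description. In the side view the red plug is at (367,300) and the manifold at (380,230), with its open blue collar at about (375,215). I'll measure and confirm in a crop.

```bash
python3 - <<'E'
from h import *
import pickle
ims=pickle.load(open("ims.pkl","rb"))
a=[]
for n,c in(("scene",(215,170,455,275)),("side",(220,150,420,300))):
    x0,y0,x1,y1=c;p=ims[n]["pixels"][y0:y1,x0:x1];a.append(cv2.resize(p,(480,int(480*p.shape[0]/p.shape[1])),interpolation=cv2.INTER_CUBIC))
cv2.imwrite("pics/crop.png",np.vstack(a)[:,:,::-1])
for n in("scene","side"):
    im=ims[n];W=cloud(im);hsv=cv2.cvtColor(im["pixels"],cv2.COLOR_RGB2HSV);H,S,V=[hsv[...,i].astype(int) for i in range(3)]
    for name,m in(("red",((H<6)|(H>174))&(S>170)&(V>90)),("purple",(H>130)&(H<160)&(S>80)),("blue",(H>100)&(H<125)&(S>120)&(V>60)),("orange",(H>6)&(H<18)&(S>170)),("yellow",(H>24)&(H<33)&(S>150))):
        k,l,st,ce=cv2.connectedComponentsWithStats(m.astype(np.uint8))
        for i in range(1,k):
            if st[i,4]<15:continue
            P=W[l==i];q=np.nanmedian(P,0)
            if not(0.25<q[0]<0.9 and -0.02<q[2]<.2 and abs(q[1])<.5):continue
            print(n,name,st[i].tolist(),ce[i].round(1),"med",q.round(3),"min",np.nanpercentile(P,3,0).round(3),"max",np.nanpercentile(P,97,0).round(3))
E
```

```text
scene red [368, 210, 14, 24, 267] [374.6 222.3] med [ 0.492 -0.235  0.058] min [ 0.488 -0.246 -0.001] max [ 0.618 -0.172  0.08 ]
scene purple [413, 217, 17, 34, 384] [420.4 232.1] med [ 0.526 -0.328  0.045] min [ 0.519 -0.341 -0.001] max [ 0.608 -0.293  0.077]
scene purple [356, 230, 15, 38, 419] [362.8 248.3] med [ 0.406 -0.247  0.047] min [ 0.4   -0.258 -0.001] max [ 0.501 -0.189  0.077]
scene blue [236, 187, 11, 8, 78] [241.2 190.5] med [0.501 0.142 0.049] min [0.49  0.128 0.013] max [0.575 0.205 0.053]
scene blue [262, 192, 5, 6, 19] [263.7 194.8] med [0.507 0.074 0.051] min [0.504 0.065 0.046] max [0.514 0.081 0.053]
scene orange [472, 153, 23, 17, 276] [482.7 161.9] med [ 0.734 -0.404  0.148] min [ 0.727 -0.424 -0.001] max [ 1.131 -0.329  0.16 ]
scene orange [93, 192, 48, 11, 224] [117.1 197.6] med [0.333 0.415 0.04 ] min [0.302 0.363 0.034] max [0.366 0.461 0.042]
scene orange [267, 194, 16, 10, 139] [274.1 198.6] med [ 0.4   -0.038  0.114] min [ 0.391 -0.049  0.105] max [ 0.416 -0.022  0.116]
scene yellow [404, 184, 28, 15, 338] [417.1 190.8] med [ 0.667 -0.273  0.073] min [ 
[... 485 characters left out ...]
d [0.504 0.146 0.049] min [0.491 0.078 0.017] max [0.515 0.219 0.073]
side blue [303, 181, 9, 5, 29] [306.9 183.4] med [0.517 0.06  0.05 ] min [0.506 0.054 0.046] max [0.528 0.07  0.055]
side orange [249, 131, 25, 25, 357] [261.4 144.2] med [0.345 0.375 0.024] min [ 0.296  0.358 -0.002] max [0.382 0.486 0.041]
side orange [255, 175, 15, 9, 121] [261.9 179. ] med [ 0.403 -0.037  0.113] min [ 0.351 -0.049 -0.002] max [0.421 0.209 0.116]
side orange [405, 243, 24, 25, 305] [416.1 257.3] med [ 0.745 -0.42   0.147] min [ 0.727 -0.425 -0.002] max [ 0.805 -0.149  0.159]
side yellow [357, 238, 32, 22, 540] [372.7 248.6] med [ 0.676 -0.279  0.073] min [ 0.648 -0.304  0.059] max [ 0.707 -0.24   0.075]
```

View pics/crop.png

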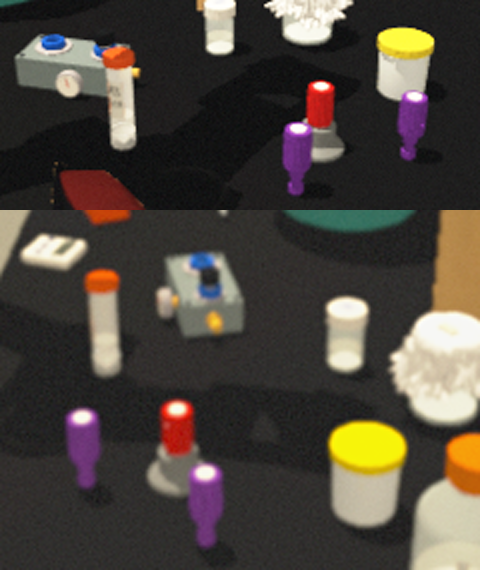

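Crop confirms it: the red plug in the grey stand is at about (320,105) upper and (177,425) lower. The purple ones stand free with no stand. The start wrist view may show both plug and port, so I'll check that and measure across views.

```bash
python3 - <<'E'
from h import *
import pickle
ims=pickle.load(open("ims.pkl","rb"))
save(ims["wrist"],"wrist.png",s=1.25)
im=ims["wrist"]
def masks(im):
    hsv=cv2.cvtColor(im["pixels"],cv2.COLOR_RGB2HSV);H,S,V=[hsv[...,i].astype(int) for i in range(3)]
    return {"red":((H<6)|(H>174))&(S>150)&(V>70),"blue":(H>100)&(H<125)&(S>120)&(V>60)}
W=cloud(im)
for name,m in masks(im).items():
    k,l,st,ce=cv2.connectedComponentsWithStats(m.astype(np.uint8))
    for i in range(1,k):
        if st[i,4]<15:continue
        q=np.nanmedian(W[l==i],0)
        pts=cv2.findContours((l==i).astype(np.uint8),0,1)[0][0]
        e=cv2.fitEllipse(pts) if len(pts)>5 else None
        print(name,st[i].tolist(),ce[i].round(1),"med",q.round(3),e)
        if name=="blue": print(" centre@z.050",plane(im,*e[0],.050).round(4), "bbox c",plane(im,st[i,0]+st[i,2]/2-.5,st[i,1]+st[i,3]/2-.5,.05).round(4))
# triangulate red from scene+side: ray intersect
def tri(obs):
    A=np.zeros((3,3));b=np.zeros(3)
    for im,u,v in obs:
        c,d=ray(im,u,v);d/=np.linalg.norm(d);M=np.eye(3)-np.outer(d,d);A+=M;b+=M@c
    return np.linalg.solve(A,b)
print("plug tri",tri([(ims["scene"],374.6,222.3),(ims["side"],293.5,240.9)]))
for n,u,v in(("scene",374.6,222.3),("side",293.5,240.9)):print(n,plane(ims[n],u,v,.0575))
print("collar tri",tri([(ims["scene"],241.2,190.5),(ims["side"],303.5,170.8)]))
E
```

```text
red [0, 320, 8, 5, 19] [  3.8 321.8] med [ 0.199 -0.141  0.119] ((3.795585870742798, 321.81365966796875), (3.6440958976745605, 6.748102188110352), 73.7756576538086)
red [0, 321, 27, 65, 949] [  9.7 350.7] med [ 0.197 -0.177  0.123] ((9.95109748840332, 351.2341003417969), (25.752351760864258, 58.038612365722656), 8.358506202697754)
red [273, 326, 22, 23, 420] [284.  338.1] med [ 0.503 -0.22   0.059] ((283.9581298828125, 338.43994140625), (20.978940963745117, 25.113849639892578), 23.4560489654541)
red [21, 363, 12, 8, 23] [ 26.5 367. ] med [ 0.186 -0.221  0.107] ((26.91546630859375, 366.77490234375), (3.2460882663726807, 11.043769836425781), 60.01755142211914)
red [0, 372, 26, 28, 179] [ 12.6 388. ] med [ 0.164 -0.25   0.112] ((12.361435890197754, 386.5857238769531), (16.67024803161621, 27.987930297851562), 40.07509994506836)
red [31, 374, 10, 9, 22] [ 34.5 377.4] med [ 0.171 -0.256  0.093] ((34.744300842285156, 376.97930908203125), (3.2382240295410156, 11.153594970703125), 46.56000518798828)
red [24, 386, 17, 14, 59] [ 30.9 393.5] med [ 0.155 -0.285  0.093] ((31.828245162963867, 393.4
[... 191 characters left out ...]
7935791016, 11.460335731506348), 110.270751953125)
blue [259, 34, 29, 32, 441] [273.2  49.5] med [0.505 0.143 0.051] ((273.1643371582031, 49.58295440673828), (26.969701766967773, 31.355548858642578), 167.29844665527344)
 centre@z.050 [0.5043 0.1429 0.05  ] bbox c [0.5041 0.1429 0.05  ]
blue [286, 111, 15, 21, 47] [296.1 117.6] med [0.528 0.078 0.053] ((280.3304138183594, 127.9120101928711), (30.598846435546875, 42.24985122680664), 58.33591079711914)
 centre@z.050 [0.5084 0.065  0.05  ] bbox c [0.5228 0.0724 0.05  ]
plug tri [ 0.5006166  -0.23193566  0.05628769]
scene [ 0.4986215  -0.23270128  0.0575    ]
side [ 0.5007708  -0.23369616  0.0575    ]
collar tri [0.50286256 0.14187089 0.04897288]
```

View pics/wrist.png

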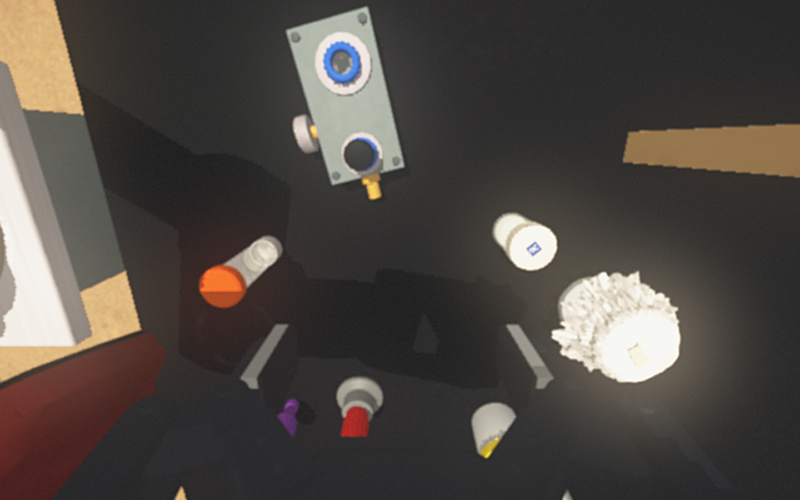

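Wrist view: open blue collar at (342,62), black-topped closed port at (360,153), red plug in its stand at (357,410). Plug is at about (0.500,-0.233) and the open port at about (0.504,0.143). Moving above the plug.

Units first: shifts go in shares of 50 mm and turns go in shares of 60 degrees. So -0.039 m is -0.78, -0.038 m is -0.76.

Call:
creep_tool(plan={"rows": [[-0.78, -0.16, 0.2, 0, 0.06], [-0.78, -0.16, 0.2, 0, 0.06], [-0.78, -0.16, 0.2, 0, 0.06], [-0.78, -0.16, 0.3, 0, 0.06], [-0.78, -0.16, 0.4, 0, 0.06], [-0.76, -0.18, 0.4, 0, 0.06], [0, 0, 0, 0, 0.06], [0, 0, 0, 0, 0.06]]}, force=40)

```text
time_s: 0.95
position: [0.5006, -0.2333, 0.1432]
tool_rot: [[0.002, 1.0, -0.001], [1.0, -0.002, 0.001], [0.001, -0.001, -1.0]]
ft_force: [0.0, 0.1, -0.5]
grip_width: 0.0603
gripper_force: 0.0
```

```bash
python3 - <<'E'
from h import *
o=observe();print(o["position"],o["tool_rot"].round(3),o["ft_force"])
im=get_image("wrist");save(im,"w2.png")
hsv=cv2.cvtColor(im["pixels"],cv2.COLOR_RGB2HSV);H,S,V=[hsv[...,i].astype(int) for i in range(3)]
m=((H<6)|(H>174))&(S>150)&(V>60);m[:,:150]=0
k,l,st,ce=cv2.connectedComponentsWithStats(m.astype(np.uint8));W=cloud(im)
for i in range(1,k):
  if st[i,4]>60:
    print(st[i],ce[i],np.nanmedian(W[l==i],0));P=W[l==i];P=P[(P[:,2]>.04)&(P[:,2]<.085)];print(np.nanpercentile(P,[3,50,97],axis=0).round(4))
    print("axis at mid",plane(im,*ce[i],.0575))
P=W[(W[...,2]>.076)&(W[...,2]<.084)&(abs(W[...,0]-.5)<.03)&(abs(W[...,1]+.233)<.03)];print("top",len(P),P.mean(0),P.min(0),P.max(0))
E
```

```text
[ 0.50064414 -0.23334473  0.14316407] [[ 0.002  1.    -0.001]
 [ 1.    -0.002  0.001]
 [ 0.001 -0.001 -1.   ]] [ 0.01821755  0.10208408 -0.52756495]
[301 189  35  44 884] [318.07579186 208.51809955] [ 0.50160287 -0.22367797  0.07849444]
[[ 0.4896 -0.2432  0.0449]
 [ 0.5016 -0.2236  0.0785]
 [ 0.514  -0.2181  0.0803]]
axis at mid [ 0.50167027 -0.23204063  0.0575    ]
top 868 [ 0.50199415 -0.23113266  0.07947864] [ 0.48867326 -0.24535915  0.07607094] [ 0.51529844 -0.21825111  0.08185898]
```

View pics/w2.png

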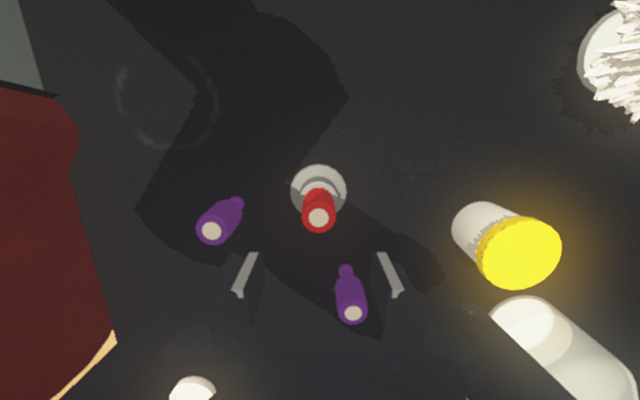

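The red plug's top is at (318,217) and both purple ones are clear of the finger paths; measured top is (0.502,-0.2315,0.080). Descend and grip.

To row units: 0.02 m is 0.4, 0.002 m is 0.04.

Call:
creep_tool(plan={"rows": [[0.04, 0.02, 0.4, 0, 0.06], [0, 0, 0.4, 0, 0.06], [0, 0, 0.4, 0, 0.06], [0, 0, 0.34, 0, 0.06], [0, 0, 0, 0, 0.06], [0, 0, 0, 0, 0.02], [0, 0, 0, 0, 0.02], [0, 0, 0, 0, 0.02], [0, 0, 0, 0, 0.02], [0, 0, 0, 0, 0.02]]}, force=60)

```text
time_s: 2.0
position: [0.5027, -0.2314, 0.0682]
tool_rot: [[-0.0, 1.0, 0.003], [1.0, 0.0, -0.002], [-0.002, 0.003, -1.0]]
ft_force: [0.3, 0.1, 5.6]
grip_width: 0.0248
gripper_force: 58.6
```

```bash
python3 -c "
from h import *;o=observe();print(o['position'],o['grip_width'],o['ft_force'])"
```

```text
[ 0.50273437 -0.23138795  0.06824652] 0.02477406869358796 [0.34925423 0.0965848  5.59893984]
```

To row units: -0.02 m is -0.4, -0.01 m is -0.2.

Call:
creep_tool(plan={"rows": [[0, 0, -0.2, 0, 0.02], [0, 0, -0.4, 0, 0.02], [0, 0, -0.4, 0, 0.02], [0, 0, -0.4, 0, 0.02], [0, 0, -0.4, 0, 0.02], [0, 0, -0.4, 0, 0.02], [0, 0, 0, 0, 0.02], [0, 0, 0, 0, 0.02]]}, force=60)

```text
time_s: 2.8
position: [0.5018, -0.2308, 0.1767]
tool_rot: [[-0.0, 1.0, 0.0], [1.0, 0.0, -0.0], [-0.0, 0.0, -1.0]]
ft_force: [0.5, 0.4, -2.3]
grip_width: 0.025
gripper_force: 59.0
```

```bash
python3 - <<'E'
from h import *
o=observe();print(o["position"],o["tool_rot"].round(4).tolist(),o["ft_force"],o["grip_width"])
p=o["position"]
a=[]
for n in("scene","side"):
    im=get_image(n);q=im["extrinsics"]@np.r_[p-[0,0,.03],1];u=im["K"]@q[:3];u=(u/u[2]).astype(int);print(n,u)
    c=im["pixels"][u[1]-50:u[1]+50,u[0]-40:u[0]+40];a.append(cv2.resize(c,(400,500),interpolation=cv2.INTER_CUBIC))
cv2.imwrite("pics/held.png",np.hstack(a)[:,:,::-1])
E
```

```text
[ 0.50179546 -0.23083654  0.17669153] [[-0.0, 1.0, 0.0003], [1.0, 0.0, -0.0002], [-0.0002, 0.0003, -1.0]] [ 0.53430738  0.40940981 -2.29196571] 0.025021221476230114
scene [376 184   1]
side [293 206   1]
```

View pics/held.png

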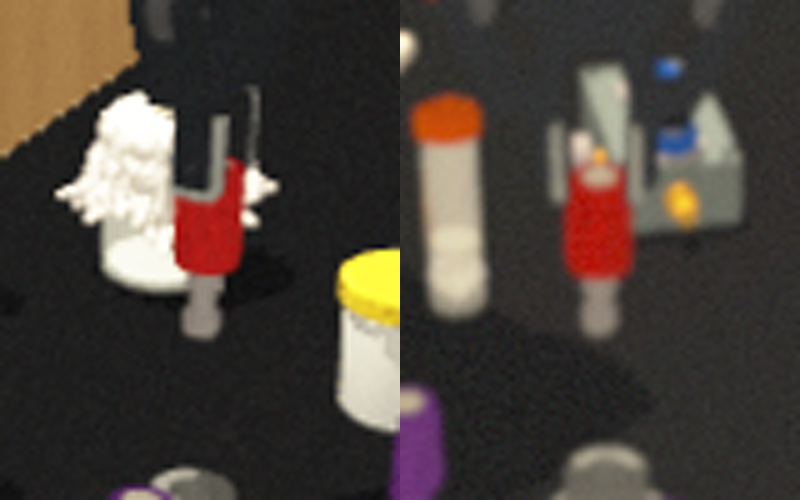

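Both views show the plug upright between the pads, but held near the top of the handle (tips at about (640,200)), lower than expected. I'll measure the nose height.

```bash
cat >> h.py <<'E'
def redspan(n,p):
    """world z of red handle lower/upper edge along plug axis, vertical plane through p facing camera"""
    im=get_image(n);hsv=cv2.cvtColor(im["pixels"],cv2.COLOR_RGB2HSV);H,S,V=[hsv[...,i].astype(int) for i in range(3)]
    m=(((H<6)|(H>174))&(S>150)&(V>60)).astype(np.uint8)
    q=im["extrinsics"]@np.r_[p,1];u=im["K"]@q[:3];u=u/u[2]
    k,l,st,ce=cv2.connectedComponentsWithStats(m)
    i=min([j for j in range(1,k) if st[j,4]>60],key=lambda j:abs(ce[j][0]-u[0])+abs(ce[j][1]-u[1]))
    def at(u,v):
        c,d=ray(im,u,v);h=(p-c)*[1,1,0];return c+d*(h@h)/(d@h)
    b=at(ce[i][0],st[i,1]+st[i,3]-.5);t=at(ce[i][0],st[i,1]-.5)
    return im,ce[i],st[i],at(*ce[i]),b,t
E
python3 - <<'E'
from h import *
p=observe()["position"]
for n in("scene","side"):
    im,c,s,a,b,t=redspan(n,p-[0,0,.03]);print(n,c.round(1),s,"mid",a.round(4),"bottom",b.round(4),"top",t.round(4))
im=get_image("side");print("nose")
c,d=ray(im,293,223.6);print(c+d*(p[1]-c[1])/d[1])
E
```

```text
scene [377.9 179.9] [371 166  14  24 215] mid [ 0.5025 -0.2332  0.1576] bottom [ 0.5029 -0.2343  0.1355] top [ 0.5019 -0.2316  0.19  ]
side [292.2 202.1] [286 191  14  21 244] mid [ 0.4999 -0.2308  0.1579] bottom [ 0.4994 -0.2308  0.134 ] top [ 0.5006 -0.2307  0.1868]
nose
[ 0.50045839 -0.23064229  0.1022743 ]
```

The handle's lower edge, corrected for the near rim, is at about 0.142, so the nose is at about 0.110. No slip. Now over to just short of the port for a closer wrist look.

To row units: 0.04 m is 0.8, 0.002 m is 0.04.

Call:
creep_tool(plan={"rows": [[0.4, 0, -0.1, 0, 0.02], [0.8, 0, 0, 0, 0.02], [0.8, 0, 0, 0, 0.02], [0.8, 0, 0, 0, 0.02], [0.8, 0, 0, 0, 0.02], [0.8, 0, 0, 0, 0.02], [0.8, 0, 0, 0, 0.02], [0.8, 0.04, 0, 0, 0.02], [0.4, 0, 0, 0, 0.02], [0, 0, 0, 0, 0.02]]})

```text
time_s: 4.05
position: [0.5036, 0.0913, 0.1812]
tool_rot: [[-0.003, 1.0, -0.001], [1.0, 0.003, 0.0], [0.0, -0.001, -1.0]]
ft_force: [0.2, -0.7, -1.7]
grip_width: 0.0246
gripper_force: 59.1
```

Call:
creep_tool(plan={"rows": [[0, 0, 0, 0, 0.02], [0, 0, 0, 0, 0.02]]}, quiet=true)

```text
ok
```

```bash
python3 - <<'E'
from h import *
o=observe();print(o["position"],o["ft_force"])
im=get_image("wrist");save(im,"w3.png")
hsv=cv2.cvtColor(im["pixels"],cv2.COLOR_RGB2HSV);H,S,V=[hsv[...,i].astype(int) for i in range(3)]
m=((H>100)&(H<125)&(S>120)&(V>50)).astype(np.uint8)
k,l,st,ce=cv2.connectedComponentsWithStats(m);W=cloud(im)
for i in range(1,k):
  if st[i,4]<40:continue
  pts=cv2.findContours((l==i).astype(np.uint8),0,1)[0][0];e=cv2.fitEllipse(pts);print("blue",st[i],ce[i],e,plane(im,*e[0],.050).round(4),np.nanmedian(W[l==i],0))
P=W[(W[...,2]>.0505)&(W[...,2]<.056)&(abs(W[...,0]-.504)<.025)&(abs(W[...,1]-.143)<.025)]
print(len(P),P.min(0),P.max(0),(P.min(0)+P.max(0))/2)
E
```

```text
[0.50403151 0.08809453 0.18143197] [-1.00883871 -0.54210735 -1.20939793]
blue [302 125  31  31 436] [317.05045872 140.30275229] ((317.0027770996094, 140.3271484375), (28.825376510620117, 29.578960418701172), 165.5641326904297) [0.5041 0.1436 0.05  ] [0.50413344 0.14395386 0.05119554]
blue [318 198  26  13 138] [329.47826087 203.07971014] ((330.3432922363281, 210.6827392578125), (22.63820457458496, 24.148174285888672), 122.0717544555664) [0.5181 0.0712 0.05  ] [0.51646065 0.08083484 0.05216465]
368 [0.48954484 0.12855754 0.05050789] [0.51867977 0.15878109 0.05328133] [0.5041123  0.14366931 0.05189461]
```

View pics/w3.png

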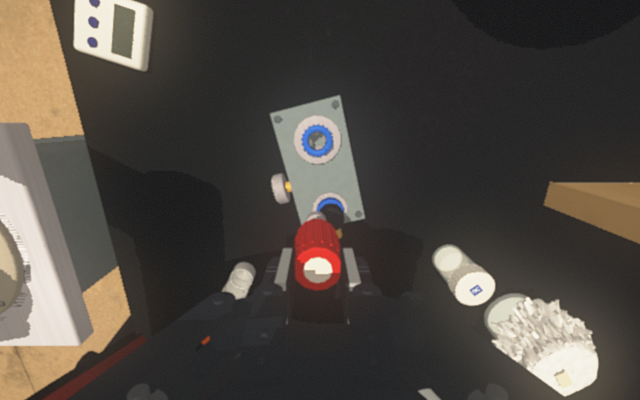

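The collar ring is centred at (317,140) → (0.5041,0.1436), agreeing with the ring's depth extents. The held plug's top disc is at (318,270), so I'll get its offset from the TCP.

```bash
python3 - <<'E'
from h import *
o=observe();p=o["position"];im=get_image("wrist");W=cloud(im);print(p)
hsv=cv2.cvtColor(im["pixels"],cv2.COLOR_RGB2HSV);H,S,V=[hsv[...,i].astype(int) for i in range(3)]
m=(((H<8)|(H>172))&(S>130)&(V>50)).astype(np.uint8);k,l,st,ce=cv2.connectedComponentsWithStats(m)
i=max([j for j in range(1,k) if abs(ce[j][0]-318)<25],key=lambda j:st[j,4]);print(st[i],ce[i])
w=((S<70)&(V>150))[250:290,300:340].astype(np.uint8);k2,l2,s2,c2=cv2.connectedComponentsWithStats(w)
j=1+np.argmax(s2[1:,4]);u=c2[j]+[300,250];print("white",u,s2[j])
P=W[250:290,300:340][l2==j];z=np.nanmedian(P[:,2]);print("top depth med",np.nanmedian(P,0)); q=plane(im,*u,z);print("disc",q,"minus tcp",q-p)
# nose / shank near pixel (317,215): depth samples per row along red body
for v in range(208,262,6):
    r=np.where(l[v]==i)[0]
    if len(r): print(v,r.min(),r.max(),np.nanmedian(W[v,r],0).round(4))
E
```

```text
[0.5040343  0.0879786  0.18146013]
[ 294  219   47   72 2225] [316.73662921 251.17977528]
white [317.38262477 269.61182994] [  4   8  28  25 541]
top depth med [0.50441504 0.08742458 0.19329373]
disc [0.50461619 0.08732549 0.19329373] minus tcp [ 0.0005819  -0.00065311  0.0118336 ]
220 310 323 [0.504  0.1005 0.1525]
226 300 332 [0.5037 0.0994 0.1605]
232 297 335 [0.5038 0.0992 0.1695]
238 295 337 [0.5038 0.0991 0.178 ]
244 294 339 [0.5041 0.099  0.1857]
250 295 339 [0.5044 0.0984 0.1916]
256 295 339 [0.5044 0.0952 0.1924]
```

The nose is at about 0.116 and the plug centre needs +0.0555 in y and about -0.0005 in x. Move over the port and down to just above the rim.

To row units: 0.028 m is 0.56, -0.0005 m is -0.01.

Call:
creep_tool(plan={"rows": [[0.56, 0, 0, 0, 0.02], [0.55, -0.01, 0, 0, 0.02], [0, 0, 0.4, 0, 0.02], [0, 0, 0.4, 0, 0.02], [0, 0, 0.24, 0, 0.02], [0, 0, 0, 0, 0.02], [0, 0, 0, 0, 0.02]]})

```text
time_s: 5.05
position: [0.5038, 0.144, 0.13]
tool_rot: [[0.001, 1.0, 0.0], [1.0, -0.001, -0.0], [-0.0, 0.0, -1.0]]
ft_force: [-0.7, 0.7, -1.6]
grip_width: 0.0252
gripper_force: 59.2
```

```bash
python3 - <<'E'
from h import *
o=observe();p=o["position"];print(p,o["ft_force"],o["wrist_torque"])
a=[]
for n in("scene","side"):
    im=get_image(n);q=im["extrinsics"]@np.r_[p-[0,0,.05],1];u=im["K"]@q[:3];u=(u/u[2]).astype(int);print(n,u)
    c=im["pixels"][u[1]-40:u[1]+40,u[0]-32:u[0]+32];a.append(cv2.resize(c,(400,500),interpolation=cv2.INTER_CUBIC))
cv2.imwrite("pics/over.png",np.hstack(a)[:,:,::-1])
E
```

```text
[0.50384606 0.14398654 0.13002133] [-0.66894933  0.66194157 -1.5717421 ] [ 0.04588165 -0.04360712 -0.00624231]
scene [239 179   1]
side [303 160   1]
```

View pics/over.png

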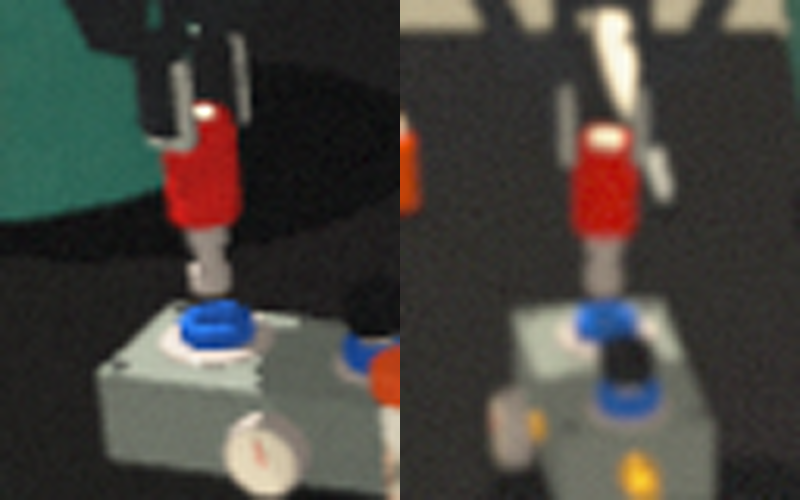

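Nose at (208,275)/(603,275) is above the collar at (217,325)/(607,320), possibly slightly to +y. I'll quantify against projected verticals.

```bash
python3 - <<'E'
from h import *
for n,u0,v0 in(("scene",239,179),("side",303,160)):
    im=get_image(n)
    def pr(p):
        q=im["K"]@(im["extrinsics"]@np.r_[p,1])[:3];return (q/q[2])[:2]
    f=lambda cx,cy:(u0-32+(cx+.5)/6.25-.5,v0-40+(cy+.5)/6.25-.5)
    px=im["pixels"].astype(int);hsv=cv2.cvtColor(im["pixels"],cv2.COLOR_RGB2HSV);H,S,V=[hsv[...,i].astype(int) for i in range(3)]
    X=slice(u0-13,u0+14)
    for v in range(v0-22,v0+20,2):
        r=np.where(((H[v,X]<6)|(H[v,X]>172))&(S[v,X]>120)&(V[v,X]>60))[0];b=np.where((H[v,X]>100)&(H[v,X]<125)&(S[v,X]>120)&(V[v,X]>50))[0]
        g=np.where((S[v,X]<70)&(V[v,X]>85))[0]
        print(n,v,*[(k,round(q.mean()+u0-13,1),len(q)) for k,q in(("red",r),("blue",b),("grey",g)) if len(q)])
    for z in(.14,.12,.1,.075,.066,.052):print("port vertical",z,pr([.5041,.1436,z]).round(1))
    print("y+5mm",pr([.5041,.1486,.066]).round(1),"x+5mm",pr([.5091,.1436,.066]).round(1))
E
```

```text
scene 157 ('red', np.float64(242.5), 4) ('grey', np.float64(239.4), 7)
scene 159 ('red', np.float64(241.0), 7) ('grey', np.float64(236.0), 3)
scene 161 ('red', np.float64(241.5), 6) ('grey', np.float64(234.0), 7)
scene 163 ('red', np.float64(238.5), 12) ('grey', np.float64(232.0), 1)
scene 165 ('red', np.float64(238.5), 12) ('grey', np.float64(232.0), 1)
scene 167 ('red', np.float64(239.0), 13)
scene 169 ('red', np.float64(239.0), 13)
scene 171 ('red', np.float64(239.0), 13)
scene 173 ('red', np.float64(239.0), 11)
scene 175 ('red', np.float64(237.5), 4)
scene 177 ('grey', np.float64(239.5), 6)
scene 179 ('grey', np.float64(240.0), 5)
scene 181 ('grey', np.float64(240.0), 7)
scene 183 ('grey', np.float64(240.0), 7)
scene 185 ('grey', np.float64(240.0), 5)
scene 187 ('blue', np.float64(241.5), 6) ('grey', np.float64(235.5), 2)
scene 189 ('blue', np.float64(241.0), 11) ('grey', np.float64(243.1), 10)
scene 191 ('blue', np.float64(241.5), 12) ('grey', np.float64(240.5), 11)
scene 193 ('blue', np.float64(241.5), 10) ('grey', np.float64(239.2), 14)
scene 195 ('grey', np.float64(239.0), 27
[... 1005 characters left out ...]
(303.0), 7)
side 164 ('grey', np.float64(303.0), 7)
side 166 ('grey', np.float64(303.0), 5)
side 168 ('blue', np.float64(303.0), 5) ('grey', np.float64(304.4), 9)
side 170 ('blue', np.float64(303.5), 8) ('grey', np.float64(300.1), 14)
side 172 ('blue', np.float64(303.5), 8) ('grey', np.float64(301.0), 15)
side 174 ('blue', np.float64(304.0), 3) ('grey', np.float64(301.2), 18)
side 176 ('grey', np.float64(301.6), 20)
side 178 ('grey', np.float64(301.0), 18)
port vertical 0.14 [303.6 142. ]
port vertical 0.12 [303.6 148.4]
port vertical 0.1 [303.7 154.8]
port vertical 0.075 [303.8 162.6]
port vertical 0.066 [303.9 165.3]
port vertical 0.052 [303.9 169.6]
y+5mm [304.  164.6] x+5mm [305.6 165.4]
```

The nose appears about 1–1.5 mm to +y and about 1 mm to -x. Small correction, then a gentle descent to just past the rim.

To row units: 0.005 m is 0.1, 0.003 m is 0.06.

Call:
creep_tool(plan={"rows": [[-0.024, 0.016, 0.1, 0, 0.02], [0, 0, 0.06, 0, 0.02], [0, 0, 0.04, 0, 0.02], [0, 0, 0.04, 0, 0.02], [0, 0, 0.04, 0, 0.02], [0, 0, 0.04, 0, 0.02], [0, 0, 0.04, 0, 0.02], [0, 0, 0, 0, 0.02]]})

```text
time_s: 6.05
position: [0.5042, 0.1433, 0.1114]
tool_rot: [[0.0, 1.0, -0.0], [1.0, -0.0, 0.0], [0.0, -0.0, -1.0]]
ft_force: [-0.3, 0.7, -0.6]
grip_width: 0.0248
gripper_force: 59.1
```

```bash
python3 -c "
from h import *;o=observe();print(o['position'],o['ft_force'],o['wrist_torque'])"
```

```text
[0.50417374 0.1433116  0.11135515] [-0.26417262  0.70440847 -0.592976  ] [0.07727331 0.06376637 0.01806747]
```

The nose is 6 mm below the rim with no resistance, so it is in the bore. Go on toward the jaws.

To row units: 0.002 m is 0.04.

Call:
creep_tool(plan={"rows": [[0, 0, 0.04, 0, 0.02], [0, 0, 0.04, 0, 0.02], [0, 0, 0.04, 0, 0.02], [0, 0, 0.04, 0, 0.02], [0, 0, 0.04, 0, 0.02]]}, force=80)

```text
time_s: 6.55
position: [0.505, 0.1434, 0.1023]
tool_rot: [[-0.0, 1.0, 0.002], [1.0, 0.0, 0.0], [0.0, 0.002, -1.0]]
ft_force: [0.1, 0.0, 7.4]
grip_width: 0.0243
gripper_force: 79.7
```

```bash
python3 -c "
from h import *;o=observe();print(o['position'],o['ft_force'],o['wrist_torque'])"
```

```text
[0.50495254 0.14337678 0.10233318] [0.08815116 0.0483488  7.42328223] [0.06331296 0.09236468 0.00096714]
```

To row units: 0.002 m is 0.04.

Call:
creep_tool(plan={"rows": [[0, 0, 0.04, 0, 0.02], [0, 0, 0.04, 0, 0.02], [0, 0, 0.04, 0, 0.02]]})

```text
time_s: 6.85
position: [0.5045, 0.1433, 0.0957]
tool_rot: [[0.0, 1.0, 0.001], [1.0, -0.0, 0.0], [0.0, 0.001, -1.0]]
ft_force: [0.2, 1.2, 2.8]
grip_width: 0.0242
gripper_force: 79.0
```

```bash
python3 -c "
from h import *;o=observe();print(o['position'],o['ft_force'],o['wrist_torque'])"
```

```text
[0.50447367 0.14333169 0.0956757 ] [0.15960787 1.23334084 2.79886125] [ 0.05584146 -0.07072103  0.03982401]
```

Past the jaw peak and dragging at about 3 N; about 6 mm to go.

To row units: 0.0015 m is 0.03, 0.001 m is 0.02.

Call:
creep_tool(plan={"rows": [[0, 0, 0.03, 0, 0.02], [0, 0, 0.03, 0, 0.02], [0, 0, 0.03, 0, 0.02], [0, 0, 0.02, 0, 0.02]]})

```text
time_s: 7.25
position: [0.5042, 0.1433, 0.0898]
tool_rot: [[-0.0, 1.0, -0.0], [1.0, 0.0, -0.0], [-0.0, -0.0, -1.0]]
ft_force: [-0.1, 0.6, -0.2]
grip_width: 0.0242
gripper_force: 79.0
```

```bash
python3 -c "
from h import *;o=observe();print(o['position'],o['ft_force'],o['wrist_torque'])"
```

```text
[0.50419185 0.14329093 0.08978157] [-0.07655786  0.56641291 -0.19492203] [ 0.08247906 -0.24324978 -0.03974289]
```

To row units: 0.001 m is 0.02.

Call:
creep_tool(plan={"rows": [[0, 0, 0.02, 0, 0.02], [0, 0, 0.02, 0, 0.02], [0, 0, 0.02, 0, 0.02], [0, 0, 0, 0, 0.02]]})

```text
time_s: 7.65
position: [0.5048, 0.1434, 0.0891]
tool_rot: [[-0.0, 1.0, 0.002], [1.0, 0.0, 0.0], [0.0, 0.002, -1.0]]
ft_force: [-4.3, 0.6, 21.2]
grip_width: 0.0245
gripper_force: 81.4
```

```bash
python3 -c "
from h import *;o=observe();print(o['position'],o['ft_force'],o['wrist_torque'])"
```

```text
[0.50477784 0.14344742 0.08912892] [-4.3034542   0.58685743 21.21103699] [ 7.01817178e-02  9.21686399e-01 -5.21337515e-04]
```

On the hard floor at 21 N. Back off to zero force and dwell, then pull lightly.

To row units: -0.001 m is -0.02.

Call:
creep_tool(plan={"rows": [[0, 0, -0.02, 0, 0.02], [0, 0, -0.02, 0, 0.02], [0, 0, 0, 0, 0.02], [0, 0, 0, 0, 0.02], [0, 0, 0, 0, 0.02], [0, 0, -0.02, 0, 0.02], [0, 0, -0.02, 0, 0.02], [0, 0, 0, 0, 0.02]]})

```text
time_s: 8.45
position: [0.504, 0.1433, 0.0905]
tool_rot: [[0.0, 1.0, -0.001], [1.0, -0.0, -0.0], [-0.0, -0.001, -1.0]]
ft_force: [1.3, -0.4, -6.6]
grip_width: 0.0241
gripper_force: 78.8
```

```bash
python3 -c "
from h import *;o=observe();print(o['position'],o['ft_force'],o['wrist_torque'])"
```

```text
[0.50397385 0.14325785 0.09048434] [ 1.34319159 -0.4129523  -6.55498169] [ 0.05453308 -0.33710335 -0.03959997]
```

To row units: -0.001 m is -0.02, -0.0005 m is -0.01.

Call:
creep_tool(plan={"rows": [[0, 0, -0.02, 0, 0.02], [0, 0, -0.01, 0, 0.02], [0, 0, 0, 0, 0.02], [0, 0, 0, 0, 0.02]]})

```text
time_s: 8.85
position: [0.504, 0.1433, 0.0922]
tool_rot: [[0.0, 1.0, -0.001], [1.0, -0.0, -0.0], [-0.0, -0.001, -1.0]]
ft_force: [1.4, 1.0, -10.3]
grip_width: 0.024
gripper_force: 79.0
```

```bash
python3 - <<'E'
from h import *
o=observe();print(o['position'],o['ft_force'],o['wrist_torque'])
im=get_image("scene");save(im,"pull.png",(200,140,290,215),6)
E
```

```text
[0.50396083 0.14327093 0.09218905] [  1.41531035   0.97077319 -10.27122069] [ 0.09324397 -0.31557295 -0.02480641]
```

View pics/pull.png

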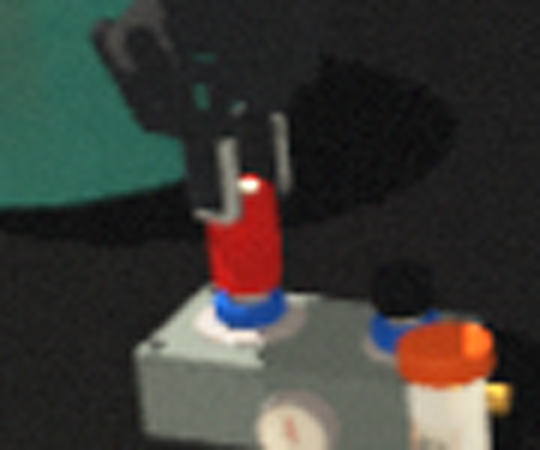

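The plug sits in the collar at (250,300) and holds at a pull of about 9 N. It has risen 3 mm in all (1 mm of play plus about 2 mm of collar). Lower it back.

To row units: 0.001 m is 0.02, 0.0008 m is 0.016.

Call:
creep_tool(plan={"rows": [[0, 0, 0.02, 0, 0.02], [0, 0, 0.02, 0, 0.02], [0, 0, 0.02, 0, 0.02], [0, 0, 0.016, 0, 0.02], [0, 0, 0, 0, 0.02], [0, 0, 0, 0, 0.02]]})

```text
time_s: 9.5
position: [0.5047, 0.1433, 0.0894]
tool_rot: [[-0.0, 1.0, 0.001], [1.0, 0.0, 0.0], [0.0, 0.001, -1.0]]
ft_force: [0.0, 0.5, 2.6]
grip_width: 0.0239
gripper_force: 80.3
```

```bash
python3 -c "
from h import *;o=observe();print(o['position'],o['ft_force'],o['wrist_torque'])"
```

```text
[0.50470216 0.14332341 0.0894189 ] [0.02625034 0.47649466 2.59899259] [ 0.08367185  0.01585185 -0.023729  ]
```

Home again, lightly on the floor. Release, open to 60 mm and rise.

To row units: -0.04 m is -0.8, -0.03 m is -0.6.

Call:
creep_tool(plan={"rows": [[0, 0, 0, 0, 0.05], [0, 0, 0, 0, 0.06], [0, 0, 0, 0, 0.06], [0, 0, 0, 0, 0.06], [0, 0, -0.2, 0, 0.06], [0, 0, -0.6, 0, 0.06], [0, 0, -0.8, 0, 0.06], [0, 0, -0.8, 0, 0.06], [0, 0, 0, 0, 0.06], [0, 0, 0, 0, 0.06]]})

```text
time_s: 10.5
position: [0.5043, 0.1433, 0.2098]
tool_rot: [[-0.0, 1.0, 0.002], [1.0, 0.0, 0.0], [0.0, 0.002, -1.0]]
ft_force: [0.2, 0.1, -0.8]
grip_width: 0.0603
gripper_force: 0.0
```

```bash
python3 - <<'E'
from h import *
o=observe();print(o['position'],o['ft_force'])
a=[]
for n,c in(("scene",(200,140,290,215)),("side",(265,120,355,195)),):
    im=get_image(n);x0,y0,x1,y1=c;a.append(cv2.resize(im["pixels"][y0:y1,x0:x1],(400,333),interpolation=cv2.INTER_CUBIC))
    print(n,[v.round(4) for v in redspan(n,np.array([.5041,.1436,.08]))[3:]])
cv2.imwrite("pics/end.png",np.hstack(a)[:,:,::-1])
im=get_image("wrist");W=cloud(im);P=W[(abs(W[...,0]-.504)<.02)&(abs(W[...,1]-.1436)<.02)];P=P[(P[:,2]>.09)&(P[:,2]<.12)];print("top",np.percentile(P,[5,50,95],axis=0))
E
```

```text
[0.50433721 0.14333088 0.20984522] [ 0.18162051  0.11959502 -0.82998271]
scene [array([0.5043, 0.1434, 0.0778]), array([0.5027, 0.1452, 0.0512]), array([0.5061, 0.1413, 0.1069])]
side [array([0.5024, 0.1435, 0.0763]), array([0.502 , 0.1435, 0.0491]), array([0.5028, 0.1435, 0.1072])]
top [[0.49304751 0.1325228  0.09391316]
 [0.50370053 0.14483146 0.10045294]
 [0.51513315 0.15551063 0.10185097]]
```

View pics/end.png

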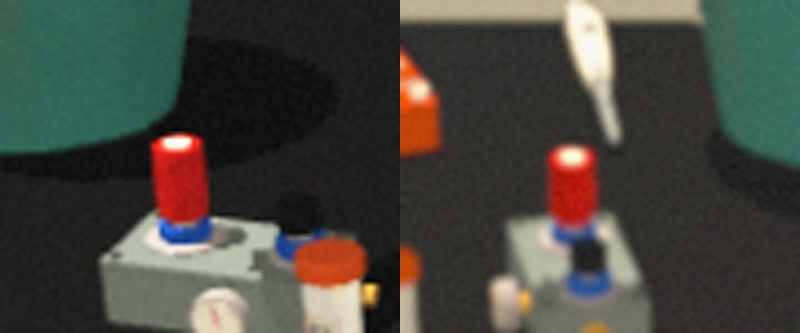

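The plug stands upright in the port at (180,180)/(573,190), with its top at 0.101 m as expected when home. The arm is clear.

```bash
python3 -c "
from rig import close_job;print(close_job())"
```

```text
the job is handed in; nothing more can be done
None
```

The red plug is pushed home and locked in the open port; a light pull of about 9 N raised it about 3 mm (an estimated 2 mm of that is collar rise, judged from force and lift), then it was set back home and released, and the job is handed in with no verdict returned.

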